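# Sort the rinsed beakers on the draining pegs

### The arm

A 7-joint arm with a two-finger parallel gripper is mounted at the origin on the work surface. World frame = base frame: x ahead of the robot, y to its left, z up, the work surface at z = 0. Lengths are in m, angles in degrees, forces in N, time in s.
With the tool pointing down it reaches from about 0.4 to 0.9 m from the base axis. Payload 5.5 kg.
Tool frame: the origin (TCP) lies between the finger pads; the fingertips stand 25 mm ahead of it and the grasp point (between the pads) lies 6 mm ahead of it; z points along the fingers, y is the direction in which the jaws open and shut (so a half turn about z gives the same grasp; the last joint's range is limited). The gripper opens to 85 mm and grips with 20 to 120 N. Pads are 22 mm wide; open, the fingers measure 114 mm over their backs; the gripper's body (76 mm by 85 mm) begins 54 mm behind the grasp point. The pads swing forward as they close: fully open they stand 13 mm farther back than shut.
Start: joints at [80.799, 28.699, -24.465, 88.831, 12.651, 65.22, -12.049], TCP at [0.267, -0.592, 0.256] pointing down, gripper open.
Joint ranges: [-164.97, 164.97], [-17.58, 116.51], [-87.97, 89.64], [11.32, 138.91], [-80.73, 260.73], [10.89, 115.49], [-147.41, 147.41]. Speed limits (degrees/s): [147.25, 147.25, 180, 180, 180, 180, 180].

### API

Orientations are given as [roll, pitch, yaw] about the fixed x, y, z axes, in that order (R = Rz(yaw) Ry(pitch) Rx(roll)).
In Python, from station import robot gives the robot as it stands.
- The arm moves only by the tool carry_out, never from a script. Its argument "steps" is a list of rows, each an object with "delta_pos": the shift along the tool's x, y, z in units of 0.04 m (1.0 is 0.04 m), a list of three; "angular": the turn, a rotation vector about the tool's x, y, z in units of 0.12 rad (1.0 is 0.12 rad), a list of three. In form: [{"delta_pos": [tx, ty, tz], "angular": [wx, wy, wz]}, ...]. A call has 1 to 8 rows; each row shifts and turns the commanded pose from where the row before left it, along the tool's axes as they then stand; what a row does not reach is not made up. A row lasts 1/8 s, in which the tool goes at most 62.5 mm and 10.7 degrees, less where a joint would pass 70% of its speed; a pose out of reach is approached as far as the arm can. A call with a number of a shift or a turn outside -1 to 1 is refused whole. A call with a gripper value outside its range is refused whole. "grip" is the gripper command: -1 is shut, 1 is fully open, values between are in proportion, set as the call begins (left out, the last holds). The fingers move at their own pace and stop on an object; "grip_force" is the grip in N (left out, the last holds). Time passes only in rows, so rows that do not move let the fingers close. It gives the time, the measured TCP pose, the force and the opening at its end, in the units of the state.
- robot.read_state(): the state, without advancing time (a new reading comes with each control period).
- robot.grab_frame(name): name is "scene" or "top"; returns a dict with "image" (384x512x3 uint8, red, green, blue), "fx", "fy", "cx", "cy" (pixels), "rvec" (rotation vector, rad) and "tvec" (3), from world to camera coordinates, as OpenCV has them. Camera axes: x right, y down, z forward; pixel columns grow to the right and rows downward; lengths in m; the calibration is good to about 2 mm. A picture is of the moment at which its call begins. There is no depth.
- robot.sign_off(): hands the job in, once; it reports no verdict.
Trained networks look in a picture, given as the dict that the camera call returned (one of the last four; its "shot" number tells which), for a name from the list of things; names that differ only in an ending like _2 or _b are one class to them, and where a whole thing is asked for, a point or a joint stands for the part that bears it (a point fixed in the world has none). Each returns a list of dicts, best first, with "p" (0 to 1); they miss things now and then, are a little off and sometimes report something else, mostly with a low value. They report only what shows in the picture. A call takes as long as a camera call. They do not tell look-alikes from the thing itself.
- robot.search_frame(picture, query): "at" ([x, y, z] in m, in the coordinates of the camera as it stood for that picture, good to about 4 mm: the middle of the surface that is visible of it).
The state is a dict: "clock": time; "joint_positions": joint angles; "qd": joint speeds; "tau": joint torques, N m; "position": TCP position; "tcp_rot": TCP orientation; "wrist_force": force on the tool from outside, world axes, zero at the start; "wrist_torque": the same for the moment, N m; "grip_width": opening from 0.0 (shut) to 1.0 (fully open).
Only numpy, scipy, OpenCV 4.12 (cv2) and the standard library are available. Lean on these libraries where they do the work, as an engineer would, in place of code of your own. Each camera call takes 0.05 s, during which the arm holds its last target. There are 200 camera calls.

### The job

The tall beaker hangs on the lowest draining peg, where its mouth almost sits in the tray, and the short one wastes the highest peg: swap these two, and hang the medium beaker from the table on the middle-height peg. In the end each beaker must hang mouth-down on its own peg, slid fully home so that the peg's tip meets its inner floor and its mouth is clear of the tray, let go and still. Set the beakers down rather than dropping or throwing them, never lay one on its side, and leave the pots, bottle, jar, lid and tools where they are.

Things in the scene. Friction and masses are not known exactly. Their poses are not given: they have to be found in the camera images.
- tall_mid (a point): the tall beaker: plain white plastic straight-sided round cup with a thin wall, 120 mm high, 58 mm outside and 52 mm inside diameter, inner depth 116 mm, about 80 g. The point is on its axis half-way between mouth and foot; its z axis points from the mouth to the foot (closed end), so upwards while it is mouth-down; its yaw about that axis means nothing. It starts hung on the lowest peg.
- medium_mid (a point): the medium beaker: plain white plastic straight-sided round cup with a thin wall, 98 mm high, 55 mm outside and 49 mm inside diameter, inner depth 94 mm, about 65 g. The point is on its axis half-way between mouth and foot; its z axis points from the mouth to the foot (closed end), so upwards while it is mouth-down; its yaw about that axis means nothing. It starts standing mouth-down on the table, to the left or right of the tray.
- short_mid (a point): the short beaker: plain white plastic straight-sided round cup with a thin wall, 76 mm high, 52 mm outside and 46 mm inside diameter, inner depth 72 mm, about 50 g. The point is on its axis half-way between mouth and foot; its z axis points from the mouth to the foot (closed end), so upwards while it is mouth-down; its yaw about that axis means nothing. It starts hung on the highest peg.
- tall_floor (a point): tall beaker: centre of its inner floor (4 mm below the outer foot face), on its axis; axes as the beaker's. While hung properly the peg's tip stands against this floor, up to 17 mm off its centre.
- medium_floor (a point): medium beaker: centre of its inner floor (4 mm below the outer foot face), on its axis; axes as the beaker's. While hung properly the peg's tip stands against this floor, up to 17 mm off its centre.
- short_floor (a point): short beaker: centre of its inner floor (4 mm below the outer foot face), on its axis; axes as the beaker's. While hung properly the peg's tip stands against this floor, up to 17 mm off its centre.
- peg_low: stand of the lowest peg, fixed in the drain tray. Origin under the centre of its foot disc (44 mm across, on the tray's inner floor); z up. A 12 mm upright stem at the origin rises to a bend 56 mm up, from there the peg proper, a straight 20 mm thick grey sleeve with a round end, 95 mm long, leans 32 degrees (0.56 rad) from vertical towards the stand's -x axis (roughly towards the robot). Its tip is 136 mm above the origin and 50 mm along -x.
- peg_low_tip (a point): outermost point of the round end of the peg_low peg, on the peg's line; axes as its stand's.
- peg_mid: stand of the middle-height peg, fixed in the drain tray. Origin under the centre of its foot disc (44 mm across, on the tray's inner floor); z up. A 12 mm upright stem at the origin rises to a bend 91 mm up, from there the peg proper, a straight 20 mm thick grey sleeve with a round end, 95 mm long, leans 32 degrees (0.56 rad) from vertical towards the stand's -x axis (roughly towards the robot). Its tip is 171 mm above the origin and 50 mm along -x.
- peg_mid_tip (a point): outermost point of the round end of the peg_mid peg, on the peg's line; axes as its stand's.
- peg_high: stand of the highest peg, fixed in the drain tray. Origin under the centre of its foot disc (44 mm across, on the tray's inner floor); z up. A 12 mm upright stem at the origin rises to a bend 126 mm up, from there the peg proper, a straight 20 mm thick grey sleeve with a round end, 95 mm long, leans 32 degrees (0.56 rad) from vertical towards the stand's -x axis (roughly towards the robot). Its tip is 206 mm above the origin and 50 mm along -x.
- peg_high_tip (a point): outermost point of the round end of the peg_high peg, on the peg's line; axes as its stand's.
- tray: fixed aluminium drain tray, 170 x 420 x 22 mm, inner floor 4 mm above the table; origin under its centre. The three peg stands are in a row along its y, 130 mm apart, 30 mm beyond its centre line; which is where changes. The pegs are turned by up to 0.12 rad each.
- pot_side: bystander: terracotta seedling pot, mouth up, 68 mm across, 60 mm high; beside the tray on the other side from the medium beaker. Origin at the centre of its underside; leave it where it is.
- pot_front: bystander: terracotta seedling pot, mouth up, 72 mm across, 55 mm high, in front of the tray. Origin at the centre of its underside; leave it where it is.
- jar_lid: bystander: black disc-shaped jar lid, 48 mm across, 12 mm high, lying in the tray between and in front of two pegs. Origin at the centre of its underside; leave it where it is.
- feed_bottle: bystander: closed white bottle, 60 mm across, 150 mm high, at the left. Origin at the centre of its underside; leave it where it is.
- jar: bystander: closed grey jar with a black lid, 68 mm across, 85 mm high, at the right. Origin at the centre of its underside; leave it where it is.
- trowel: bystander: flat hand tool 200 mm long, lying at the left. Origin at the centre of its underside; leave it where it is.
- marker: bystander: black marker 120 mm long, lying at the right. Origin at the centre of its underside; leave it where it is.
Not all that is in view belongs to the job. Leave any purple or yellow look-alike of the part that bears short_mid alone.

How it is judged:
By the outcome, as a careful person would: the job done as asked, in the order asked, and still so for the second after the job is handed in, with the robot touching nothing.
It also fails if it takes over 72 s, if anything falls off the work surface, if the arm or the gripper's body presses on something with over 40 N, if the wrist force passes 120 N, or if a joint passes its speed limit or range.

## Working session

There is one attempt and no reset: what is moved stays moved. The work goes in short steps, Python scripts to look and compute and a tool call to move; the robot and the scene stay as the last step left them, time stands still between calls to the robot, and variables do not carry over. Pictures are saved under pics/ and viewed, about 8 in all and at most 12, crops included, and the job is handed in when it is done.

Besides the shell and the picture viewer there is one more tool, called as name(argument=value, ...), one argument or row to a line, values as JSON. carry_out: Moves the arm, as the interface text tells. Shifts and turns lie within -1 to 1; 1 stands for 0.04 m of shift or 0.12 rad of turn. Its arguments: {"type":"object","properties":{"steps":{"type":"array","items":{"type":"object","properties":{"delta_pos":{"type":"array","items":{"type":"number"}},"angular":{"type":"array","items":{"type":"number"}}}}},"grip":{"type":"number"},"grip_force":{"type":"number"}},"required":["steps"]}

```bash
ls; mkdir -p pics
cat > h.py <<'E'
import numpy as np, cv2
from scipy.spatial.transform import Rotation as R
from station import robot
def cam(f):
    Rm=cv2.Rodrigues(np.array(f["rvec"],float))[0]; t=np.array(f["tvec"],float).ravel(); return Rm,t
def c2w(f,p):
    Rm,t=cam(f); return Rm.T@(np.array(p)-t)
def proj(f,P):
    Rm,t=cam(f); q=Rm@np.array(P,float)+t; return np.array([f["fx"]*q[0]/q[2]+f["cx"],f["fy"]*q[1]/q[2]+f["cy"]])
def ray(f,u,v):
    Rm,t=cam(f); d=Rm.T@np.array([(u-f["cx"])/f["fx"],(v-f["cy"])/f["fy"],1]); return -Rm.T@t,d/np.linalg.norm(d)
def atz(f,u,v,z):
    o,d=ray(f,u,v); return o+d*(z-o[2])/d[2]
def save(f,name,box=None,s=1):
    im=cv2.cvtColor(f["image"],cv2.COLOR_RGB2BGR)
    if box: im=im[box[1]:box[3],box[0]:box[2]]
    cv2.imwrite("pics/"+name,cv2.resize(im,None,fx=s,fy=s,interpolation=cv2.INTER_CUBIC))
E
python3 - <<'E'
from h import *
for n in ["scene","top"]:
    f=robot.grab_frame(n); save(f,n+"0.png",s=1.5)
    Rm,t=cam(f); print(n,f["fx"],(-Rm.T@t).round(3),Rm[2].round(3))
    for q in ["tall_mid","medium_mid","short_mid","peg_low","peg_mid","peg_high","peg_low_tip","peg_mid_tip","peg_high_tip","tray","pot_side","pot_front","jar_lid","feed_bottle"]:
        for d in robot.search_frame(f,q)[:4]:
            print(q,round(d["p"],2),c2w(f,d["at"]).round(3),proj(f,c2w(f,d["at"])).round(0))
print(robot.read_state())
E
```

```text
pics
scene 387.04516245770674 [1.021 0.58  0.919] [-0.499 -0.511 -0.7  ]
tall_mid 0.73 [ 0.632 -0.379  0.057] [143. 176.]
tall_mid 0.7 [0.59  0.128 0.102] [257. 250.]
medium_mid 0.66 [ 0.461 -0.274  0.07 ] [203. 165.]
short_mid 0.87 [ 0.576 -0.006  0.194] [226. 196.]
short_mid 0.81 [ 0.397 -0.118  0.045] [248. 185.]
short_mid 0.79 [0.656 0.29  0.047] [283. 317.]
short_mid 0.58 [0.4   0.199 0.042] [321. 240.]
peg_low 0.48 [0.621 0.12  0.009] [247. 275.]
peg_mid 0.82 [ 0.609 -0.141  0.106] [189. 199.]
peg_mid 0.18 [0.441 0.318 0.037] [346. 275.]
peg_high 0.5 [ 0.617 -0.015  0.035] [216. 240.]
peg_mid_tip 0.6 [ 0.578 -0.005  0.189] [226. 198.]
peg_mid_tip 0.59 [ 0.601 -0.143  0.106] [191. 198.]
peg_mid_tip 0.54 [ 0.615 -0.015  0.037] [217. 240.]
peg_high_tip 0.86 [ 0.613 -0.016  0.032] [217. 240.]
tray 0.56 [ 0.592 -0.003  0.003] [226. 245.]
tray 0.39 [ 0.579 -0.01   0.188] [224. 198.]
pot_side 0.9 [0.439 0.319 0.036] [347. 275.]
pot_side 0.67 [0.59  0.124 0.107] [256. 248.]
pot_front 0.72 [0.62  0.116 0.011] [246. 274.]
pot_front 0.6 [0.4   0.032 0.031] [280. 213.]
pot_front 0.25 [ 0.5
[... 989 characters left out ...]
150.]
{'clock': 1.5, 'joint_positions': array([ 80.79955677,  28.70041199, -24.46519464,  88.83146465,
        12.65246222,  65.21966275, -12.04786992]), 'qd': array([ 0.00300974, -0.05779188, -0.00070551,  0.07481637,  0.05821379,
        0.12049912,  0.00937579]), 'tau': array([ 3.37619567e-04, -5.69359875e+01, -5.81010059e+00, -2.81318539e+01,
        1.26712470e-02,  2.13483363e-03,  2.16562819e-05]), 'position': array([ 0.26730987, -0.59249036,  0.2562984 ]), 'tcp_rot': array([ 1.79999679e+02, -8.86725228e-04,  2.42843670e+01]), 'wrist_force': array([-0.54745928, -0.59613363,  0.33519512]), 'wrist_torque': array([-0.01972376,  0.01480243, -0.02633279]), 'grip_width': 0.9975492738613277}
```

View images.

View pics/scene0.png

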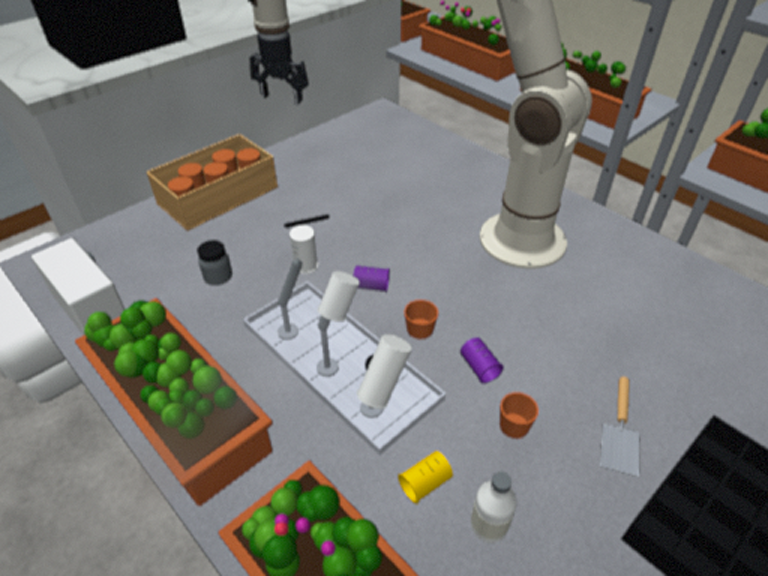

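View pics/top0.png

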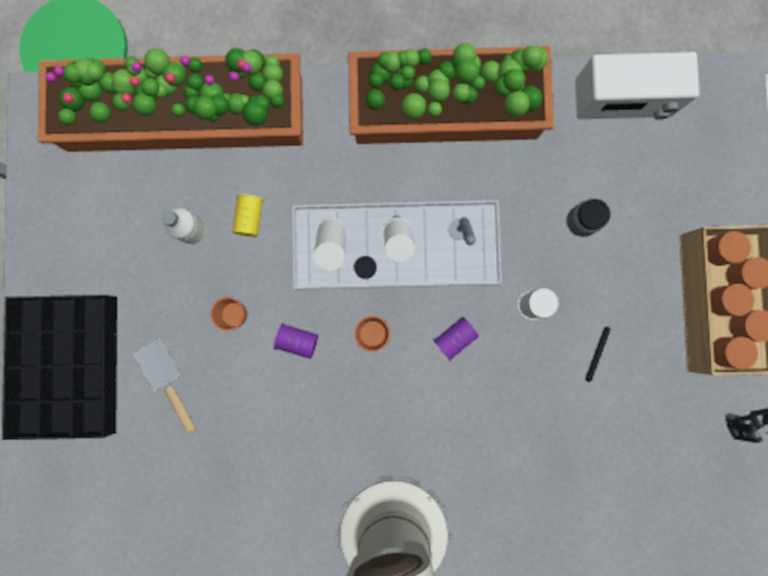

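Run:
```python
from h import *
import pickle
fs={n:robot.grab_frame(n) for n in ["scene","top"]}
pickle.dump({k:{a:b for a,b in v.items()} for k,v in fs.items()},open("f0.pkl","wb"))
save(fs["scene"],"sc1.png",(150,140,310,310),3.5); save(fs["top"],"tp1.png",(188,120,388,230),4)
```

```text
(no output)
```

View pics/sc1.png

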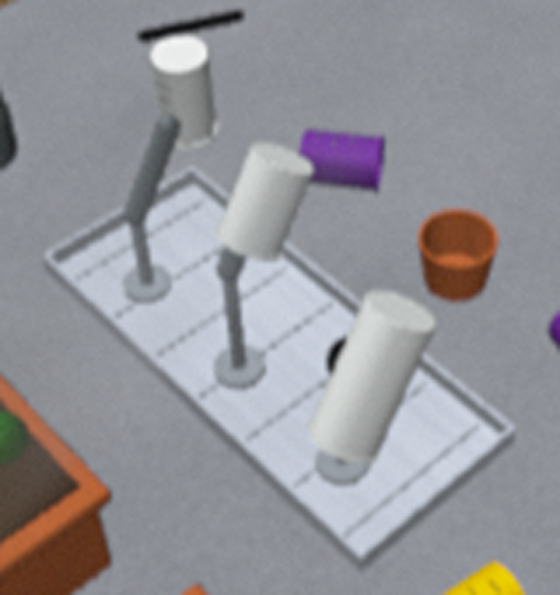

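View pics/tp1.png

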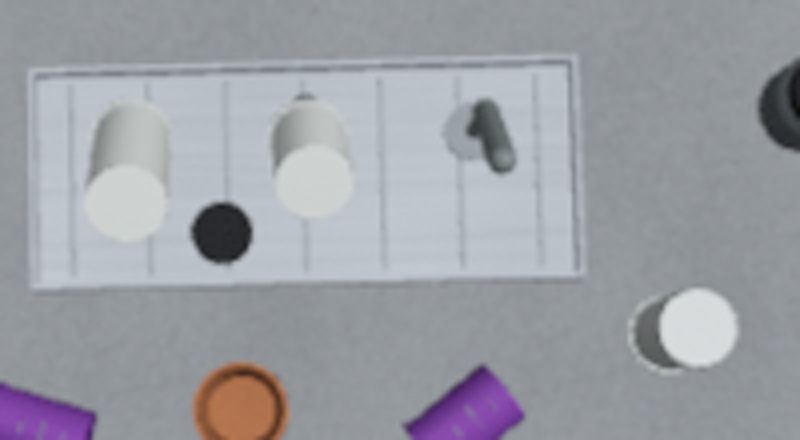

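```bash
cat > fit.py <<'E'
from h import *
import pickle
from scipy.optimize import least_squares
fs=pickle.load(open("f0.pkl","rb"))
S=lambda u,v:np.array([u/3.5+150,v/3.5+140])-0.36; T=lambda u,v:np.array([u/4+188,v/4+120])-0.37
Rz=lambda a:R.from_euler('z',a).as_matrix()
s32,c32=np.sin(.5585),np.cos(.5585)
ysl={"low":.13,"high":0,"mid":-.13}; bend={"low":.056,"mid":.091,"high":.126}
def geo(p):
    t=p[:3]; tr=lambda v:np.array([t[0],t[1],0])+Rz(t[2])@np.array(v)
    G={}
    for i,k in enumerate(["low","mid","high"]):
        o=tr([.03,ysl[k],.004]); Q=Rz(t[2]+p[3+i]); a=Q@[-s32,0,c32]
        tip=o+Q@[0,0,bend[k]]+.095*a; dn=Q@[-c32,0,-s32]
        G[k]=dict(o=o,a=a,tip=tip,dn=dn)
    G["tr"]=tr; return G
C=[("c",(.085,.21),T(30,70),S(365,562)),("c",(.085,-.21),T(577,57),S(46,255)),("c",(-.085,-.21),T(583,273),S(193,170)),("c",(-.085,.21),T(32,290),S(512,430))]
def res(p):
    G=geo(p); r=[]
    for _,(x,y),tp,sp in C:
        P=G["tr"]([x,y,.022]); r+=list(proj(fs["top"],P)-tp)+list(proj(fs["scene"],P)-sp)
    r+=list(proj(fs["top"],G["mid"]["o"])-T(470,132))
    for k,u in (("mid",(148,284)),("high",(239,367))): r+=list(proj(fs["scene"],G[k]["o"])-S(*u))
    sc=G["mid"]["tip"]-.01*G["mid"]["a"]
    r+=list(proj(fs["top"],sc)-T(503,160))+list(proj(fs["scene"],sc)-S(170,127))
    for k,off,tp,sp in (("high",.013,T(314,180),S(283,163)),("low",.016,T(126,202),S(400,313))):
        P=G[k]["tip"]+.004*G[k]["a"]+off*G[k]["dn"]
        r+=list(proj(fs["top"],P)-tp)+list(proj(fs["scene"],P)-sp)
    return np.array(r)
if __name__=="__main__":
    q=least_squares(res,[.58,0,0,0,0,0],loss="soft_l1"); p=q.x
    print(p.round(3)); print(res(p).reshape(-1,2).round(1).tolist())
    G=geo(p); np.save("p.npy",p)
    for k in ysl: print(k,{a:b.round(3).tolist() for a,b in G[k].items()})
    for nm,tp,sp in (("medfoot",T(698,327),S(181,56)),("shortfoot",T(314,180),S(283,163)),("tallfoot",T(126,202),S(400,313))):
        o1,d1=ray(fs["top"],*tp);o2,d2=ray(fs["scene"],*sp)
        A=np.array([d1,-d2]).T; s=np.linalg.lstsq(A,o2-o1,rcond=None)[0]
        print(nm,(o1+s[0]*d1).round(4),(o2+s[1]*d2).round(4))
E
python3 fit.py
```

```text
[ 0.581 -0.019 -0.005  0.059  0.037  0.046]
[[-0.8, -0.6], [-1.9, -1.0], [-0.4, -0.4], [-1.2, -0.0], [-0.1, 1.1], [-0.2, -1.1], [-0.8, -0.4], [0.5, -0.3], [-0.1, 0.2], [-0.3, 0.4], [-0.2, 0.6], [-0.6, 0.0], [-0.9, -0.2], [-0.6, 0.9], [-0.2, -1.4], [-0.4, 0.6], [-0.1, -0.7]]
low {'o': [0.611, 0.111, 0.004], 'a': [-0.529, -0.029, 0.848], 'tip': [0.561, 0.108, 0.141], 'dn': [-0.847, -0.046, -0.53]}
high {'o': [0.611, -0.019, 0.004], 'a': [-0.529, -0.022, 0.848], 'tip': [0.561, -0.021, 0.211], 'dn': [-0.847, -0.035, -0.53]}
mid {'o': [0.61, -0.149, 0.004], 'a': [-0.53, -0.017, 0.848], 'tip': [0.56, -0.151, 0.176], 'dn': [-0.848, -0.028, -0.53]}
medfoot [ 0.4523 -0.2958  0.0952] [ 0.4495 -0.2933  0.0945]
shortfoot [ 0.5503 -0.0232  0.2029] [ 0.5476 -0.0207  0.2025]
tallfoot [0.5475 0.1064 0.1334] [0.5457 0.1083 0.1333]
```

```bash
cat > plan.py <<'E'
from h import *
import json,sys
from scipy.spatial.transform import Slerp
TILT=R.from_euler('xyz',[180,-32,2.5],degrees=True); VERT=R.from_euler('xyz',[180,0,2.5],degrees=True)
def plan(start,wps,vmax=.9):
    """start=(pos,Rot); wps=[(pos,Rot,label[,vmax])]; prints rows"""
    p,q=np.array(start[0]),start[1]
    for w in wps:
        P,Q,lab=w[:3]; vm=w[3] if len(w)>3 else vmax
        P=np.array(P); n=int(max(np.ceil(np.linalg.norm(P-p)/(.04*vm)),np.ceil((q.inv()*Q).magnitude()/(.12*vm)),1))
        p0=p.copy(); sl=Slerp([0,1],R.concatenate([q,Q])); rows=[]
        for i in range(1,n+1):
            t=i/n
            d=np.round(q.inv().apply(p0+(P-p0)*t-p)/.04,2); a=np.round((q.inv()*sl(t)).as_rotvec()/.12,2)
            p=p+q.apply(d*.04); q=q*R.from_rotvec(a*.12)
            rows.append({"delta_pos":d.tolist(),"angular":(a+0.).tolist()})
        print("#",lab,n,P.round(3))
        for i in range(0,n,8): print(json.dumps(rows[i:i+8]))
def now():
    s=robot.read_state(); return s["position"],R.from_euler('xyz',s["tcp_rot"],degrees=True)
E
python3 - <<'E'
from plan import *
import fit; G=fit.geo(np.load("p.npy"))
a=-TILT.apply([0,0,1]); g=np.array([.5585,-.0216,.189])
plan(now(),[(g+.11*a,TILT,"pre short")])
print(TILT.as_matrix().round(3))
E
```

```text
# pre short 18 [ 0.5   -0.024  0.282]
[{"delta_pos": [0.62, -0.59, -0.04], "angular": [-0.05, 0.26, 0.17]}, {"delta_pos": [0.61, -0.6, -0.02], "angular": [-0.05, 0.25, 0.17]}, {"delta_pos": [0.59, -0.61, -0.0], "angular": [-0.05, 0.26, 0.17]}, {"delta_pos": [0.59, -0.62, 0.01], "angular": [-0.05, 0.25, 0.18]}, {"delta_pos": [0.57, -0.64, 0.02], "angular": [-0.05, 0.26, 0.17]}, {"delta_pos": [0.55, -0.64, 0.03], "angular": [-0.04, 0.25, 0.17]}, {"delta_pos": [0.54, -0.66, 0.05], "angular": [-0.05, 0.26, 0.17]}, {"delta_pos": [0.53, -0.67, 0.07], "angular": [-0.05, 0.25, 0.17]}]
[{"delta_pos": [0.51, -0.68, 0.07], "angular": [-0.05, 0.26, 0.17]}, {"delta_pos": [0.49, -0.69, 0.08], "angular": [-0.05, 0.25, 0.17]}, {"delta_pos": [0.48, -0.71, 0.1], "angular": [-0.05, 0.26, 0.17]}, {"delta_pos": [0.46, -0.71, 0.11], "angular": [-0.05, 0.25, 0.18]}, {"delta_pos": [0.44, -0.72, 0.11], "angular": [-0.05, 0.26, 0.17]}, {"delta_pos": [0.42, -0.73, 0.12], "angular": [-0.05, 0.26, 0.17]}, {"delta_pos": [0.4, -0.74, 0.14], "angular": [-0.05, 0.25, 0.17]}, {"delta_pos": [0.39, -0.75, 0.14], "angular": [-0.05, 0.26, 0.17]}]
[{"delta_pos": [0.36, -0.76, 0.14], "angular": [-0.05, 0.25, 0.17]}, {"delta_pos": [0.34, -0.77, 0.16], "angular": [-0.04, 0.26, 0.17]}]
[[ 0.847  0.044  0.529]
 [ 0.037 -0.999  0.023]
 [ 0.53   0.    -0.848]]
```

Possible mistakes for the short beaker (scene pixels): purple cups at (248,185) and (321,240), a yellow cup at (283,317), the white medium on the table at (203,165), and the white tall on the low peg at (257,250). I choose the white one on the middle stand, the highest peg, at (226,196); the crop confirms it (foot at crop pixel (283,163), the shortest cup).

carry_out(
  steps=[
    {"delta_pos":[0.62,-0.59,-0.04],"angular":[-0.05,0.26,0.17]},
    {"delta_pos":[0.61,-0.6,-0.02],"angular":[-0.05,0.25,0.17]},
    {"delta_pos":[0.59,-0.61,0.0],"angular":[-0.05,0.26,0.17]},
    {"delta_pos":[0.59,-0.62,0.01],"angular":[-0.05,0.25,0.18]},
    {"delta_pos":[0.57,-0.64,0.02],"angular":[-0.05,0.26,0.17]},
    {"delta_pos":[0.55,-0.64,0.03],"angular":[-0.04,0.25,0.17]},
    {"delta_pos":[0.54,-0.66,0.05],"angular":[-0.05,0.26,0.17]},
    {"delta_pos":[0.53,-0.67,0.07],"angular":[-0.05,0.25,0.17]},
  ],
  grip=1,
  grip_force=25,
)

```text
clock: 2.6
position: [0.3713, -0.339, 0.2679]
tcp_rot: [178.4, -14.2, 15.0]
wrist_force: [0.2, 0.2, 1.1]
grip_width: 1.002
```

carry_out(
  steps=[
    {"delta_pos":[0.51,-0.68,0.07],"angular":[-0.05,0.26,0.17]},
    {"delta_pos":[0.49,-0.69,0.08],"angular":[-0.05,0.25,0.17]},
    {"delta_pos":[0.48,-0.71,0.1],"angular":[-0.05,0.26,0.17]},
    {"delta_pos":[0.46,-0.71,0.11],"angular":[-0.05,0.25,0.18]},
    {"delta_pos":[0.44,-0.72,0.11],"angular":[-0.05,0.26,0.17]},
    {"delta_pos":[0.42,-0.73,0.12],"angular":[-0.05,0.26,0.17]},
    {"delta_pos":[0.4,-0.74,0.14],"angular":[-0.05,0.25,0.17]},
    {"delta_pos":[0.39,-0.75,0.14],"angular":[-0.05,0.26,0.17]},
  ],
)

```text
clock: 3.6
position: [0.4749, -0.0863, 0.2796]
tcp_rot: [179.2, -28.6, 5.2]
wrist_force: [0.5, -0.5, 0.3]
grip_width: 0.998
```

carry_out(
  steps=[
    {"delta_pos":[0.36,-0.76,0.14],"angular":[-0.05,0.25,0.17]},
    {"delta_pos":[0.34,-0.77,0.16],"angular":[-0.04,0.26,0.17]},
    {"delta_pos":[0,0,0],"angular":[0,0,0]},
  ],
)

```text
clock: 3.98
position: [0.5004, -0.0214, 0.2822]
tcp_rot: [179.9, -32.0, 2.9]
wrist_force: [1.0, -0.3, 0.7]
grip_width: 1.003
```

carry_out(
  steps=[
    {"delta_pos":[0,0.03,0.75],"angular":[0,0,0]},
    {"delta_pos":[0,0.03,0.75],"angular":[0,0,0]},
    {"delta_pos":[0,0,0.6],"angular":[0,0,0]},
    {"delta_pos":[0,0,0.4],"angular":[0,0,0]},
    {"delta_pos":[0,0,0.25],"angular":[0,0,0]},
    {"delta_pos":[0,0,0],"angular":[0,0,0]},
  ],
)

```text
clock: 4.72
position: [0.5362, -0.0323, 0.2104]
tcp_rot: [179.2, -30.8, 2.3]
wrist_force: [0.3, 0.1, -0.2]
grip_width: 1.002
```

carry_out(
  steps=[
    {"delta_pos":[0,0,0],"angular":[0,0,0]},
    {"delta_pos":[0,0,0],"angular":[0,0,0]},
    {"delta_pos":[0,0,0],"angular":[0,0,0]},
    {"delta_pos":[0,0,0],"angular":[0,0,0]},
    {"delta_pos":[0,0,0],"angular":[0,0,0]},
    {"delta_pos":[0,0,0],"angular":[0,0,0]},
  ],
  grip=-1,
  grip_force=25,
)

```text
clock: 5.48
position: [0.5365, -0.0319, 0.2115]
tcp_rot: [179.2, -30.9, 2.3]
wrist_force: [-5.8, 0.7, 5.6]
grip_width: 0.582
```

Run:
```python
from h import *
s=robot.read_state()
for k in ["joint_positions","tau","position","tcp_rot","wrist_force","grip_width"]: print(k,np.round(s[k],3))
```

```text
joint_positions [  48.121   10.129  -49.875  131.07    32.126   13.135 -116.606]
tau [  0.404 -23.714  -2.583 -24.337   0.436  -2.495  -0.036]
position [ 0.536 -0.032  0.212]
tcp_rot [179.175 -30.922   2.297]
wrist_force [-5.778  0.686  5.573]
grip_width 0.582
```

carry_out(
  steps=[
    {"delta_pos":[0,0,0],"angular":[0,0,0]},
    {"delta_pos":[0,0,0],"angular":[0,0,0]},
    {"delta_pos":[0,0,0],"angular":[0,0,0]},
  ],
  grip=1,
)

```text
clock: 5.85
position: [0.5366, -0.032, 0.2112]
tcp_rot: [179.2, -30.9, 2.3]
wrist_force: [-0.2, -0.0, 0.7]
grip_width: 0.995
```

Run:
```python
from plan import *
s=now()
plan(s,[(s[0]+np.array([0,0,.02]),s[1],"up"),((.555,-.0215,.27),VERT,"pre",.8),((.5617,-.0215,.19),VERT,"grasp",.6)])
f=robot.grab_frame("scene")
save(f,"sc2.png",(150,140,310,310),3.5)
```

```text
# up 1 [ 0.537 -0.032  0.231]
[{"delta_pos": [0.26, 0.01, -0.43], "angular": [0.0, 0.0, 0.0]}]
# pre 6 [ 0.555 -0.022  0.27 ]
[{"delta_pos": [0.15, -0.04, -0.1], "angular": [0.02, -0.75, -0.01]}, {"delta_pos": [0.14, -0.04, -0.11], "angular": [0.02, -0.75, -0.01]}, {"delta_pos": [0.13, -0.04, -0.12], "angular": [0.02, -0.75, -0.01]}, {"delta_pos": [0.12, -0.04, -0.14], "angular": [0.02, -0.75, -0.01]}, {"delta_pos": [0.1, -0.04, -0.14], "angular": [0.02, -0.75, -0.01]}, {"delta_pos": [0.09, -0.04, -0.16], "angular": [0.02, -0.74, -0.02]}]
# grasp 4 [ 0.562 -0.022  0.19 ]
[{"delta_pos": [0.04, 0.0, 0.5], "angular": [0.0, 0.0, 0.0]}, {"delta_pos": [0.05, 0.0, 0.5], "angular": [0.0, 0.0, 0.0]}, {"delta_pos": [0.04, 0.0, 0.5], "angular": [0.0, 0.0, 0.0]}, {"delta_pos": [0.04, 0.0, 0.5], "angular": [0.0, 0.0, 0.0]}]
```

View pics/sc2.png

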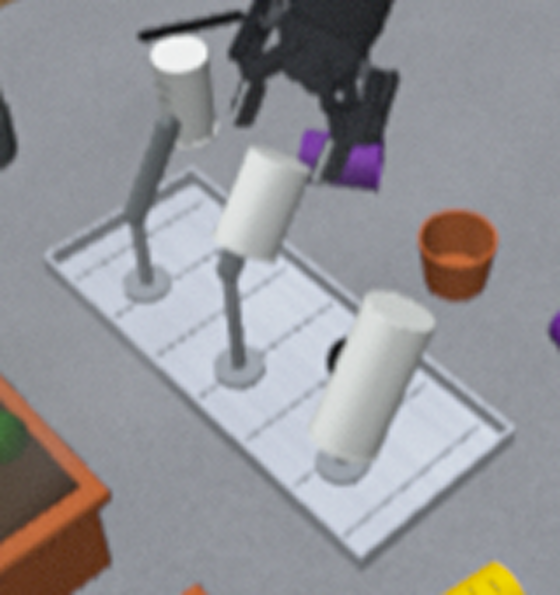

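The short beaker still hangs at home (foot at crop (280,165)) and the open fingers straddle it. Joint 6 was near its limit at full tilt, so I grip with a vertical tool instead.

carry_out(
  steps=[
    {"delta_pos":[0.26,0.01,-0.43],"angular":[0,0,0]},
    {"delta_pos":[0.15,-0.04,-0.1],"angular":[0.02,-0.75,-0.01]},
    {"delta_pos":[0.14,-0.04,-0.11],"angular":[0.02,-0.75,-0.01]},
    {"delta_pos":[0.13,-0.04,-0.12],"angular":[0.02,-0.75,-0.01]},
    {"delta_pos":[0.12,-0.04,-0.14],"angular":[0.02,-0.75,-0.01]},
    {"delta_pos":[0.1,-0.04,-0.14],"angular":[0.02,-0.75,-0.01]},
    {"delta_pos":[0.09,-0.04,-0.16],"angular":[0.02,-0.74,-0.02]},
    {"delta_pos":[0,0,0],"angular":[0,0,0]},
  ],
)

```text
clock: 6.9
position: [0.5563, -0.0209, 0.27]
tcp_rot: [-179.9, -0.1, 2.6]
wrist_force: [-0.3, 0.0, -0.6]
grip_width: 0.998
```

carry_out(
  steps=[
    {"delta_pos":[0.04,0.01,0.6],"angular":[0,0,0]},
    {"delta_pos":[0.04,0.01,0.6],"angular":[0,0,0]},
    {"delta_pos":[0.04,0,0.5],"angular":[0,0,0]},
    {"delta_pos":[0.02,0,0.3],"angular":[0,0,0]},
    {"delta_pos":[0,0,0],"angular":[0,0,0]},
  ],
)

```text
clock: 7.52
position: [0.5599, -0.0219, 0.1894]
tcp_rot: [-180.0, 0.0, 2.6]
wrist_force: [-0.1, -0.7, 0.4]
grip_width: 1.003
```

carry_out(
  steps=[
    {"delta_pos":[0,0,0],"angular":[0,0,0]},
    {"delta_pos":[0,0,0],"angular":[0,0,0]},
    {"delta_pos":[0,0,0],"angular":[0,0,0]},
    {"delta_pos":[0,0,0],"angular":[0,0,0]},
    {"delta_pos":[0,0,0],"angular":[0,0,0]},
  ],
  grip=-1,
  grip_force=35,
)

```text
clock: 8.15
position: [0.5612, -0.0219, 0.1911]
tcp_rot: [180.0, -0.1, 2.6]
wrist_force: [-0.0, -0.3, 5.8]
grip_width: 0.62
```

carry_out(
  steps=[
    {"delta_pos":[0.04,0,-0.1],"angular":[0,0,0]},
    {"delta_pos":[-0.1,0,-0.3],"angular":[0,0,0]},
    {"delta_pos":[-0.3,0,-0.48],"angular":[0,0,0]},
    {"delta_pos":[-0.35,0,-0.56],"angular":[0,0,0]},
    {"delta_pos":[-0.35,0,-0.56],"angular":[0,0,0]},
    {"delta_pos":[-0.3,0,-0.48],"angular":[0,0,0]},
    {"delta_pos":[0,0,0],"angular":[0,0,0]},
  ],
)

```text
clock: 9.02
position: [0.5062, -0.0244, 0.2908]
tcp_rot: [179.9, -0.2, 2.5]
wrist_force: [-0.3, 0.8, -0.5]
grip_width: 0.612
```

carry_out(
  steps=[
    {"delta_pos":[0,0.5,0.1],"angular":[0,0,0]},
    {"delta_pos":[0,0.75,0.2],"angular":[0,0,0]},
    {"delta_pos":[0,0.75,0.3],"angular":[0,0,0]},
    {"delta_pos":[0,0.75,0.3],"angular":[0,0,0]},
    {"delta_pos":[0,0.5,0.3],"angular":[0,0,0]},
    {"delta_pos":[0,0,0],"angular":[0,0,0]},
  ],
)

```text
clock: 9.78
position: [0.5107, -0.1562, 0.2392]
tcp_rot: [-179.9, 0.1, 2.4]
wrist_force: [-0.3, 0.2, -1.0]
grip_width: 0.615
```

Run:
```python
from h import *
f=robot.grab_frame("scene"); save(f,"sc3.png",(150,120,290,270),4)
```

```text
(no output)
```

View pics/sc3.png

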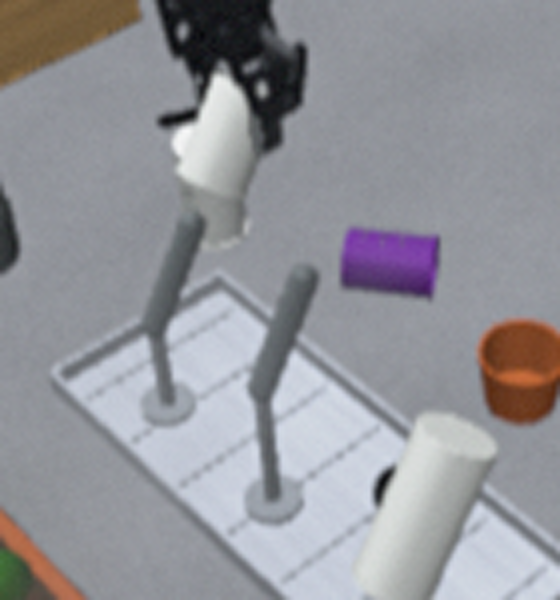

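The cup hangs tilted parallel to the mid peg (peg tip at crop (190,215), mouth at (212,185)), so I insert now.

carry_out(
  steps=[
    {"delta_pos":[0.13,-0.06,-0.08],"angular":[0,0,0]},
    {"delta_pos":[0.25,0,0.4],"angular":[0,0,0]},
    {"delta_pos":[0.25,0,0.4],"angular":[0,0,0]},
    {"delta_pos":[0.25,0,0.4],"angular":[0,0,0]},
    {"delta_pos":[0,0,0],"angular":[0,0,0]},
  ],
)

```text
clock: 10.45
position: [0.5466, -0.1495, 0.1943]
tcp_rot: [-179.9, 0.1, 2.6]
wrist_force: [-0.6, -0.2, -0.0]
grip_width: 0.614
```

carry_out(
  steps=[
    {"delta_pos":[0.25,0,0.4],"angular":[0,0,0]},
    {"delta_pos":[0.22,0,0.35],"angular":[0,0,0]},
    {"delta_pos":[0,0,0],"angular":[0,0,0]},
  ],
)

```text
clock: 10.82
position: [0.5655, -0.1491, 0.165]
tcp_rot: [-179.9, 0.1, 2.6]
wrist_force: [-0.5, 0.3, -1.4]
grip_width: 0.615
```

carry_out(
  steps=[
    {"delta_pos":[-0.07,0.04,0.06],"angular":[0,0,0]},
    {"delta_pos":[-0.07,0.03,0.06],"angular":[0,0,0]},
    {"delta_pos":[-0.03,0,0.04],"angular":[0,0,0]},
    {"delta_pos":[0,0,0],"angular":[0,0,0]},
  ],
)

```text
clock: 11.32
position: [0.559, -0.1527, 0.1603]
tcp_rot: [180.0, -0.0, 2.5]
wrist_force: [-0.6, -0.3, -0.1]
grip_width: 0.615
```

carry_out(
  steps=[
    {"delta_pos":[0.02,0,0.07],"angular":[0,0,0]},
    {"delta_pos":[0.02,0,0.06],"angular":[0,0,0]},
    {"delta_pos":[0,0,0],"angular":[0,0,0]},
  ],
)

```text
clock: 11.7
position: [0.5621, -0.1524, 0.1557]
tcp_rot: [180.0, -0.2, 2.6]
wrist_force: [1.3, -0.7, 4.0]
grip_width: 0.598
```

carry_out(
  steps=[
    {"delta_pos":[0,0,0],"angular":[0,0,0]},
    {"delta_pos":[0,0,0],"angular":[0,0,0]},
    {"delta_pos":[0,0,0],"angular":[0,0,0]},
    {"delta_pos":[0,0,-0.4],"angular":[0,0,0]},
    {"delta_pos":[0,0,-0.8],"angular":[0,0,0]},
    {"delta_pos":[0,0,-0.8],"angular":[0,0,0]},
    {"delta_pos":[0,0,-0.8],"angular":[0,0,0]},
  ],
  grip=1,
)

```text
clock: 12.58
position: [0.5607, -0.1523, 0.269]
tcp_rot: [180.0, -0.1, 2.6]
wrist_force: [-0.2, 0.0, 0.1]
grip_width: 1.002
```

carry_out(
  steps=[
    {"delta_pos":[0.03,-0.85,0],"angular":[0,0,0]},
    {"delta_pos":[0.03,-0.95,0],"angular":[0,0,0]},
    {"delta_pos":[0.03,-0.95,0],"angular":[0,0,0]},
    {"delta_pos":[0.03,-0.95,0],"angular":[0,0,0]},
    {"delta_pos":[0.03,-0.95,0],"angular":[0,0,0]},
    {"delta_pos":[0.03,-0.95,0.1],"angular":[0,0,0]},
    {"delta_pos":[0.03,-0.9,0.3],"angular":[0,0,0]},
    {"delta_pos":[0,0,0],"angular":[0,0,0]},
  ],
)

```text
clock: 13.58
position: [0.5563, 0.1117, 0.2516]
tcp_rot: [-179.9, -0.0, 2.9]
wrist_force: [0.2, 0.0, 0.4]
grip_width: 1.0
```

Run:
```python
from h import *
f=robot.grab_frame("scene"); save(f,"sc4.png",(150,120,290,270),4)
```

```text
(no output)
```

View pics/sc4.png

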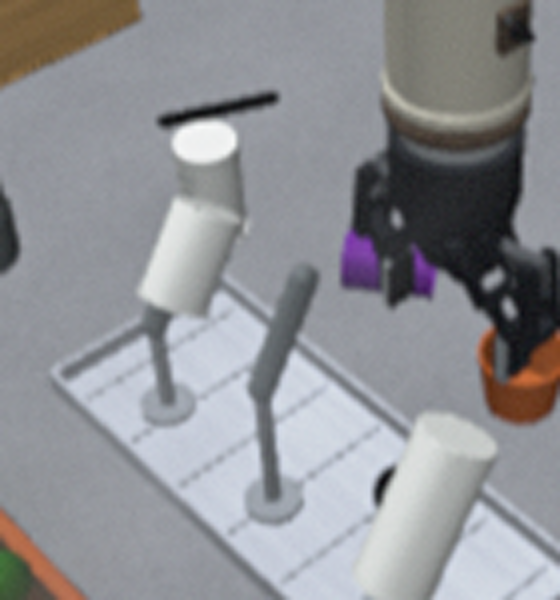

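The short beaker hangs on the mid peg (crop (185,255)). Next is the tall one.

carry_out(
  steps=[
    {"delta_pos":[0.04,0.05,0.8],"angular":[0,0,0]},
    {"delta_pos":[0.03,0.05,0.8],"angular":[0,0,0]},
    {"delta_pos":[0,0,0.75],"angular":[0,0,0]},
    {"delta_pos":[0,0,0.6],"angular":[0,0,0]},
    {"delta_pos":[0,0,0.35],"angular":[0,0,0]},
    {"delta_pos":[0,0,0],"angular":[0,0,0]},
  ],
)

```text
clock: 14.38
position: [0.5604, 0.1028, 0.1186]
tcp_rot: [180.0, 0.0, 2.5]
wrist_force: [-0.0, 0.0, 0.7]
grip_width: 1.004
```

carry_out(
  steps=[
    {"delta_pos":[0,0,0],"angular":[0,0,0]},
    {"delta_pos":[0,0,0],"angular":[0,0,0]},
    {"delta_pos":[0,0,0],"angular":[0,0,0]},
    {"delta_pos":[0,0,0],"angular":[0,0,0]},
    {"delta_pos":[0,0,0],"angular":[0,0,0]},
  ],
  grip=-1,
  grip_force=35,
)

```text
clock: 15.0
position: [0.5614, 0.1041, 0.1202]
tcp_rot: [-180.0, -0.2, 2.6]
wrist_force: [-1.1, -1.0, 6.3]
grip_width: 0.678
```

carry_out(
  steps=[
    {"delta_pos":[0.04,0,-0.1],"angular":[0,0,0]},
    {"delta_pos":[-0.1,0,-0.3],"angular":[0,0,0]},
    {"delta_pos":[-0.32,0,-0.5],"angular":[0,0,0]},
    {"delta_pos":[-0.4,0,-0.63],"angular":[0,0,0]},
    {"delta_pos":[-0.4,0,-0.63],"angular":[0,0,0]},
    {"delta_pos":[-0.4,0,-0.63],"angular":[0,0,0]},
    {"delta_pos":[-0.26,0,-0.5],"angular":[0,0,0]},
    {"delta_pos":[0,0,-0.6],"angular":[0,0,0]},
  ],
)

```text
clock: 16.0
position: [0.4853, 0.1005, 0.2753]
tcp_rot: [179.9, 0.0, 2.6]
wrist_force: [1.1, -0.1, -0.4]
grip_width: 0.677
```

carry_out(
  steps=[
    {"delta_pos":[0,0.2,-0.8],"angular":[0,0,0]},
    {"delta_pos":[0.02,0.7,-0.2],"angular":[0,0,0]},
    {"delta_pos":[0.03,0.8,0],"angular":[0,0,0]},
    {"delta_pos":[0.03,0.8,0],"angular":[0,0,0]},
    {"delta_pos":[0.02,0.55,0],"angular":[0,0,0]},
    {"delta_pos":[0,0,0],"angular":[0,0,0]},
  ],
)

```text
clock: 16.75
position: [0.4959, -0.0229, 0.3145]
tcp_rot: [180.0, 0.0, 2.4]
wrist_force: [-0.0, 0.0, 0.1]
grip_width: 0.673
```

```bash
cat >> h.py <<'E'
def cupdraw(f,G,a,dg,h,r,im=None,col=(0,0,255)):
    """overlay: G grasp pt on axis, a axis dir to foot, dg grasp->foot"""
    im=cv2.cvtColor(f["image"],cv2.COLOR_RGB2BGR) if im is None else im
    im=cv2.resize(im,None,fx=4,fy=4,interpolation=cv2.INTER_CUBIC) if im.shape[1]<600 else im
    e1=np.cross(a,[0,1,0]);e1/=np.linalg.norm(e1);e2=np.cross(a,e1)
    for s in (dg,dg-h):
        c=G+a*s; pts=np.array([proj(f,c+r*(np.cos(t)*e1+np.sin(t)*e2)) for t in np.linspace(0,6.28,40)])
        cv2.polylines(im,[((pts+.5)*4).astype(int).reshape(-1,1,2)],True,col,1)
    return im
E
python3 - <<'E'
from h import *
import fit
G=fit.geo(np.load("p.npy")); s=robot.read_state()
a=np.array([-.53,-.022,.848]); g=s["position"]+[0,0,-.006]
f=robot.grab_frame("scene"); im=cupdraw(f,g,a,.025,.12,.029)
for k in ("high","low"):
    for P in (G[k]["tip"],G[k]["tip"]-.095*a): cv2.circle(im,tuple(((proj(f,P)+.5)*4).astype(int)),3,(0,255,0),-1)
b=(200,110,320,260); cv2.imwrite("pics/sc5.png",im[b[1]*4:b[3]*4,b[0]*4:b[2]*4])
E
```

```text
(no output)
```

View pics/sc5.png

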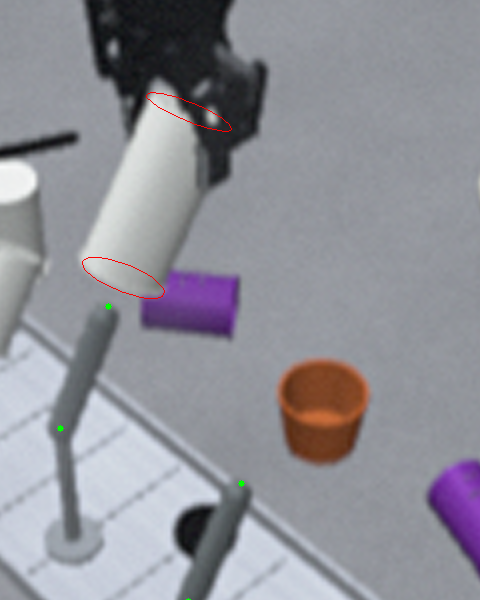

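The overlay of the expected cup (red) matches the held tall beaker, mouth centre at crop (123,278), and the high peg tip is at (108,307), in line with it. Inserting.

carry_out(
  steps=[
    {"delta_pos":[0.3,0.02,0.49],"angular":[0,0,0]},
    {"delta_pos":[0.3,0.02,0.49],"angular":[0,0,0]},
    {"delta_pos":[0.3,0.01,0.49],"angular":[0,0,0]},
    {"delta_pos":[0.3,0.01,0.49],"angular":[0,0,0]},
    {"delta_pos":[0,0,0],"angular":[0,0,0]},
  ],
)

```text
clock: 17.42
position: [0.5436, -0.0195, 0.2351]
tcp_rot: [-179.9, 0.1, 2.7]
wrist_force: [0.7, 0.7, -0.4]
grip_width: 0.677
```

carry_out(
  steps=[
    {"delta_pos":[0.3,0.01,0.48],"angular":[0,0,0]},
    {"delta_pos":[0.29,0.01,0.46],"angular":[0,0,0]},
    {"delta_pos":[0,0,0],"angular":[0,0,0]},
  ],
)

```text
clock: 17.8
position: [0.5674, -0.0202, 0.1985]
tcp_rot: [-179.9, 0.0, 2.6]
wrist_force: [-0.4, 0.3, -0.4]
grip_width: 0.678
```

carry_out(
  steps=[
    {"delta_pos":[-0.08,0.03,0.06],"angular":[0,0,0]},
    {"delta_pos":[-0.08,0.03,0.06],"angular":[0,0,0]},
    {"delta_pos":[0.02,0,0.05],"angular":[0,0,0]},
    {"delta_pos":[0.02,0,0.03],"angular":[0,0,0]},
    {"delta_pos":[0,0,0],"angular":[0,0,0]},
  ],
)

```text
clock: 18.42
position: [0.563, -0.0242, 0.1912]
tcp_rot: [179.9, 0.0, 2.5]
wrist_force: [-4.4, -1.7, 6.4]
grip_width: 0.68
```

carry_out(
  steps=[
    {"delta_pos":[0,0,0],"angular":[0,0,0]},
    {"delta_pos":[0,0,0],"angular":[0,0,0]},
    {"delta_pos":[0,0,0],"angular":[0,0,0]},
    {"delta_pos":[0,0,-0.4],"angular":[0,0,0]},
    {"delta_pos":[0,0,-0.8],"angular":[0,0,0]},
    {"delta_pos":[0,0,-0.8],"angular":[0,0,0]},
    {"delta_pos":[0,0.3,-0.2],"angular":[0,0,0]},
    {"delta_pos":[-0.05,0.7,0],"angular":[0,0,0]},
  ],
  grip=1,
)

```text
clock: 19.42
position: [0.5636, -0.0634, 0.2798]
tcp_rot: [180.0, -0.2, 2.7]
wrist_force: [-0.2, -0.9, -1.6]
grip_width: 1.003
```

carry_out(
  steps=[
    {"delta_pos":[-0.05,0.9,0],"angular":[0,0,0]},
    {"delta_pos":[-0.05,0.9,0.1],"angular":[0,0,0]},
    {"delta_pos":[-0.02,0.4,0.4],"angular":[0,0,0]},
    {"delta_pos":[0,0,0.6],"angular":[0,0,0]},
    {"delta_pos":[0,0,0],"angular":[0,0,0]},
  ],
)

```text
clock: 20.05
position: [0.5603, -0.1514, 0.2318]
tcp_rot: [-179.9, 0.2, 2.6]
wrist_force: [0.9, 0.6, 0.1]
grip_width: 1.002
```

carry_out(
  steps=[
    {"delta_pos":[0.03,0,0.6],"angular":[0,0,0]},
    {"delta_pos":[0.01,0,0.6],"angular":[0,0,0]},
    {"delta_pos":[0,0,0.45],"angular":[0,0,0]},
    {"delta_pos":[0,0,0.25],"angular":[0,0,0]},
    {"delta_pos":[0,0,0],"angular":[0,0,0]},
  ],
)

```text
clock: 20.68
position: [0.5637, -0.1515, 0.1581]
tcp_rot: [-180.0, 0.0, 2.6]
wrist_force: [-0.4, -0.1, 0.5]
grip_width: 0.994
```

carry_out(
  steps=[
    {"delta_pos":[0,0,0],"angular":[0,0,0]},
    {"delta_pos":[0,0,0],"angular":[0,0,0]},
    {"delta_pos":[0,0,0],"angular":[0,0,0]},
    {"delta_pos":[0,0,0],"angular":[0,0,0]},
    {"delta_pos":[0,0,0],"angular":[0,0,0]},
  ],
  grip=-1,
  grip_force=35,
)

```text
clock: 21.3
position: [0.5644, -0.1521, 0.1594]
tcp_rot: [180.0, -0.1, 2.5]
wrist_force: [-2.3, 0.2, 6.6]
grip_width: 0.598
```

carry_out(
  steps=[
    {"delta_pos":[0.04,0,-0.1],"angular":[0,0,0]},
    {"delta_pos":[-0.1,0,-0.3],"angular":[0,0,0]},
    {"delta_pos":[-0.32,0,-0.5],"angular":[0,0,0]},
    {"delta_pos":[-0.42,0,-0.66],"angular":[0,0,0]},
    {"delta_pos":[-0.42,0,-0.66],"angular":[0,0,0]},
    {"delta_pos":[-0.42,0,-0.66],"angular":[0,0,0]},
    {"delta_pos":[-0.4,0,-0.6],"angular":[0,0,0]},
    {"delta_pos":[-0.15,-0.3,-0.2],"angular":[0,0,0]},
  ],
)

```text
clock: 22.3
position: [0.4755, -0.1444, 0.3071]
tcp_rot: [179.9, -0.1, 2.4]
wrist_force: [0.0, 0.3, -0.8]
grip_width: 0.595
```

carry_out(
  steps=[
    {"delta_pos":[0.04,-0.7,0],"angular":[0,0,0]},
    {"delta_pos":[0.04,-0.92,0],"angular":[0,0,0]},
    {"delta_pos":[0.04,-0.92,0],"angular":[0,0,0]},
    {"delta_pos":[0.04,-0.92,0],"angular":[0,0,0]},
    {"delta_pos":[0.04,-0.92,0],"angular":[0,0,0]},
    {"delta_pos":[0.04,-0.92,0.2],"angular":[0,0,0]},
    {"delta_pos":[0.04,-0.7,0.5],"angular":[0,0,0]},
    {"delta_pos":[0,0,0.3],"angular":[0,0,0]},
  ],
)

```text
clock: 23.3
position: [0.4749, 0.0998, 0.2648]
tcp_rot: [-179.9, 0.0, 2.9]
wrist_force: [-0.9, -0.9, -0.6]
grip_width: 0.598
```

carry_out(
  steps=[
    {"delta_pos":[0.37,-0.02,0.4],"angular":[0,0,0]},
    {"delta_pos":[0.37,0,0.42],"angular":[0,0,0]},
    {"delta_pos":[0.36,0,0.42],"angular":[0,0,0]},
    {"delta_pos":[0,0,0],"angular":[0,0,0]},
  ],
)

```text
clock: 23.8
position: [0.5197, 0.0983, 0.2145]
tcp_rot: [-180.0, 0.2, 2.5]
wrist_force: [-0.1, -0.2, -1.0]
grip_width: 0.594
```

carry_out(
  steps=[
    {"delta_pos":[0.1,-0.11,0.2],"angular":[0,0,0]},
    {"delta_pos":[0.26,0,0.41],"angular":[0,0,0]},
    {"delta_pos":[0.26,0,0.41],"angular":[0,0,0]},
    {"delta_pos":[0.26,0,0.41],"angular":[0,0,0]},
    {"delta_pos":[0,0,0],"angular":[0,0,0]},
  ],
)

```text
clock: 24.42
position: [0.5549, 0.1049, 0.1569]
tcp_rot: [-180.0, 0.1, 2.5]
wrist_force: [0.3, -0.4, -1.1]
grip_width: 0.6
```

carry_out(
  steps=[
    {"delta_pos":[0.2,0,0.32],"angular":[0,0,0]},
    {"delta_pos":[0.15,0,0.22],"angular":[0,0,0]},
    {"delta_pos":[0,0,0],"angular":[0,0,0]},
  ],
)

```text
clock: 24.8
position: [0.5692, 0.1056, 0.1365]
tcp_rot: [-180.0, 0.0, 2.5]
wrist_force: [-0.4, 0.8, -1.3]
grip_width: 0.597
```

carry_out(
  steps=[
    {"delta_pos":[-0.06,0,0.06],"angular":[0,0,0]},
    {"delta_pos":[-0.06,0,0.06],"angular":[0,0,0]},
    {"delta_pos":[0.03,0,0.06],"angular":[0,0,0]},
    {"delta_pos":[0.03,0,0.06],"angular":[0,0,0]},
    {"delta_pos":[0,0,0],"angular":[0,0,0]},
  ],
)

```text
clock: 25.42
position: [0.5669, 0.1056, 0.1275]
tcp_rot: [-180.0, -0.0, 2.5]
wrist_force: [0.7, -0.0, -0.4]
grip_width: 0.596
```

carry_out(
  steps=[
    {"delta_pos":[-0.03,0,0.04],"angular":[0,0,0]},
    {"delta_pos":[0.01,0,0.05],"angular":[0,0,0]},
    {"delta_pos":[0.02,0,0.04],"angular":[0,0,0]},
    {"delta_pos":[0,0,0],"angular":[0,0,0]},
  ],
)

```text
clock: 25.92
position: [0.5662, 0.1056, 0.1246]
tcp_rot: [179.9, 0.0, 2.6]
wrist_force: [-9.3, -3.0, 21.3]
grip_width: 0.597
```

carry_out(
  steps=[
    {"delta_pos":[-0.02,0,-0.03],"angular":[0,0,0]},
    {"delta_pos":[0,0,0],"angular":[0,0,0]},
  ],
)

```text
clock: 26.18
position: [0.566, 0.1055, 0.1249]
tcp_rot: [179.9, -0.1, 2.6]
wrist_force: [-3.6, -0.8, 9.7]
grip_width: 0.596
```

carry_out(
  steps=[
    {"delta_pos":[0,0,0],"angular":[0,0,0]},
    {"delta_pos":[0,0,0],"angular":[0,0,0]},
    {"delta_pos":[0,0,0],"angular":[0,0,0]},
    {"delta_pos":[0,0,-0.4],"angular":[0,0,0]},
    {"delta_pos":[0,0,-0.8],"angular":[0,0,0]},
    {"delta_pos":[0,0,-0.9],"angular":[0,0,0]},
    {"delta_pos":[0,0,-0.9],"angular":[0,0,0]},
    {"delta_pos":[-0.1,0.3,-0.8],"angular":[0,0,0]},
  ],
  grip=1,
)

```text
clock: 27.18
position: [0.5625, 0.095, 0.2784]
tcp_rot: [-179.9, -0.1, 2.7]
wrist_force: [0.4, -0.2, 0.2]
grip_width: 1.002
```

carry_out(
  steps=[
    {"delta_pos":[-0.3,0.7,0],"angular":[0,0,0]},
    {"delta_pos":[-0.3,0.9,0],"angular":[0,0,0]},
    {"delta_pos":[-0.3,0.9,0],"angular":[0,0,0]},
    {"delta_pos":[-0.3,0.9,0],"angular":[0,0,0]},
    {"delta_pos":[-0.3,0.9,0],"angular":[0,0,0]},
    {"delta_pos":[-0.3,0.9,0],"angular":[0,0,0]},
    {"delta_pos":[-0.3,0.9,0],"angular":[0,0,0]},
    {"delta_pos":[-0.3,0.9,0],"angular":[0,0,0]},
  ],
)

```text
clock: 28.18
position: [0.4788, -0.1915, 0.2767]
tcp_rot: [180.0, -0.1, 2.6]
wrist_force: [0.4, -0.6, 0.7]
grip_width: 1.002
```

Run:
```python
from plan import *
import fit
f=robot.grab_frame("scene"); save(f,"sc6.png",(150,120,310,270),4)
p,q=now(); print(p,q.as_euler('xyz',degrees=True))
for d in robot.search_frame(f,"medium_mid")[:3]: print(d["p"],c2w(f,d["at"]).round(3))
plan((p,q),[((.451,-.2945,.16),VERT,"over")])
```

```text
[ 0.47702924 -0.1977075   0.27607301] [1.79816746e+02 4.36814664e-02 2.19385321e+00]
0.81 [ 0.461 -0.27   0.07 ]
# over 5 [ 0.451 -0.294  0.16 ]
[{"delta_pos": [-0.15, 0.48, 0.58], "angular": [0.01, 0.0, -0.01]}, {"delta_pos": [-0.15, 0.47, 0.58], "angular": [0.0, 0.0, -0.01]}, {"delta_pos": [-0.15, 0.48, 0.58], "angular": [0.01, 0.0, -0.01]}, {"delta_pos": [-0.15, 0.48, 0.59], "angular": [0.0, 0.01, -0.01]}, {"delta_pos": [-0.15, 0.48, 0.58], "angular": [0.01, 0.0, 0.0]}]
```

View pics/sc6.png

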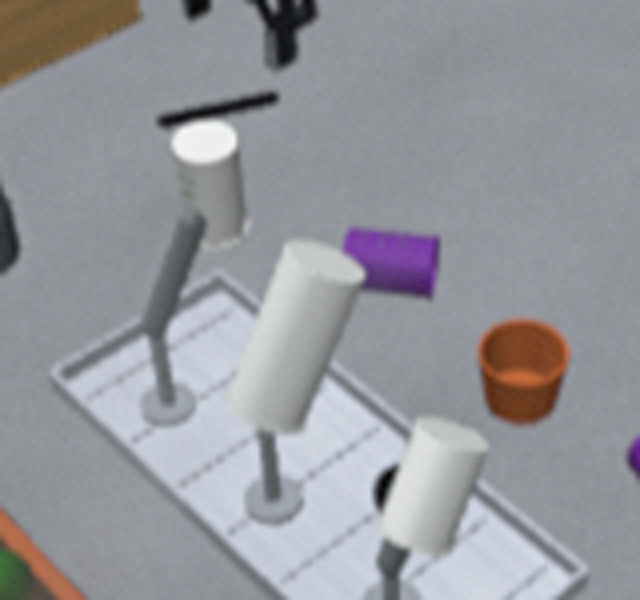

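Tall now hangs on the high peg (crop (298,335)) and short on the low peg (435,485). Medium stands untouched at (208,185).

carry_out(
  steps=[
    {"delta_pos":[-0.15,0.48,0.58],"angular":[0,0,-0.01]},
    {"delta_pos":[-0.15,0.48,0.58],"angular":[0,0,-0.01]},
    {"delta_pos":[-0.15,0.48,0.58],"angular":[0,0,-0.01]},
    {"delta_pos":[-0.15,0.48,0.58],"angular":[0,0,-0.01]},
    {"delta_pos":[-0.15,0.48,0.58],"angular":[0,0,0]},
    {"delta_pos":[0,0,0],"angular":[0,0,0]},
  ],
)

```text
clock: 29.02
position: [0.452, -0.2887, 0.1579]
tcp_rot: [-179.9, 0.1, 2.7]
wrist_force: [-0.2, -0.3, 0.5]
grip_width: 1.001
```

carry_out(
  steps=[
    {"delta_pos":[0,0.07,0.5],"angular":[0,0,0]},
    {"delta_pos":[0,0.04,0.6],"angular":[0,0,0]},
    {"delta_pos":[0,0,0.5],"angular":[0,0,0]},
    {"delta_pos":[0,0,0.35],"angular":[0,0,0]},
    {"delta_pos":[0,0,0],"angular":[0,0,0]},
  ],
)

```text
clock: 29.65
position: [0.4535, -0.2914, 0.0806]
tcp_rot: [-179.9, 0.0, 2.9]
wrist_force: [-0.3, -0.3, 0.5]
grip_width: 1.002
```

carry_out(
  steps=[
    {"delta_pos":[0,0,0],"angular":[0,0,0]},
    {"delta_pos":[0,0,0],"angular":[0,0,0]},
    {"delta_pos":[0,0,0],"angular":[0,0,0]},
    {"delta_pos":[0,0,0],"angular":[0,0,0]},
    {"delta_pos":[0,0,0],"angular":[0,0,0]},
  ],
  grip=-1,
  grip_force=35,
)

```text
clock: 30.28
position: [0.4546, -0.2927, 0.0825]
tcp_rot: [179.9, -0.1, 2.8]
wrist_force: [-0.3, -0.0, 5.8]
grip_width: 0.634
```

Clean grip at 54 mm, but the tool can't tilt a full 32°. I regrasp with the tool pitched +18°, so that -14° later gives the cup its peg lean.

carry_out(
  steps=[
    {"delta_pos":[0,0,0],"angular":[0,0,0]},
    {"delta_pos":[0,0,0],"angular":[0,0,0]},
    {"delta_pos":[0,0,0],"angular":[0,0,0]},
    {"delta_pos":[0.01,0,0.03],"angular":[0,-0.87,0]},
    {"delta_pos":[0.01,0,0.02],"angular":[0,-0.87,0]},
    {"delta_pos":[0.01,0,0.02],"angular":[0,-0.87,0]},
    {"delta_pos":[0,0,0],"angular":[0,0,0]},
  ],
  grip=1,
)

```text
clock: 31.15
position: [0.4564, -0.2908, 0.0778]
tcp_rot: [-179.9, 17.9, 3.0]
wrist_force: [0.3, 0.1, 0.1]
grip_width: 1.002
```

carry_out(
  steps=[
    {"delta_pos":[0,0,0],"angular":[0,0,0]},
    {"delta_pos":[0,0,0],"angular":[0,0,0]},
    {"delta_pos":[0,0,0],"angular":[0,0,0]},
    {"delta_pos":[0,0,0],"angular":[0,0,0]},
    {"delta_pos":[0,0,0],"angular":[0,0,0]},
  ],
  grip=-1,
  grip_force=40,
)

```text
clock: 31.78
position: [0.4544, -0.2928, 0.079]
tcp_rot: [180.0, 17.9, 2.8]
wrist_force: [-1.4, -2.3, 3.7]
grip_width: 0.641
```

Run:
```python
from plan import *
import fit
G=fit.geo(np.load("p.npy"))["mid"]; a=np.array([-.53,-.02,.848]); xt=np.array([.847,.037,.53])
p,q=now(); s=robot.read_state(); print(p,q.as_euler('xyz',degrees=True),s["joint_positions"].round(0),s["grip_width"])
g=p+q.apply([0,0,.006]); dg=.098-g[2]; print("grasp below foot",dg, g)
Q=R.from_euler('xyz',[180,q.as_euler('xyz',degrees=True)[1]-32,2.2],degrees=True)
F=G["tip"]+.004*a-.0145*xt; gh=F-dg*a; home=gh-Q.apply([0,0,.006]); print("home",home.round(4))
pre=home+.125*a+.010*xt
plan((p,q),[(p+[0,0,.12],q,"lift"),(pre+[-.01,0,.02],Q,"turn",.85),(pre,Q,"pre",.8)])
d=Q.inv().apply(-a)/.04; print("per mm insertion", (d*.001).round(4), "dn", (Q.inv().apply(-xt)*.001/.04).round(4))
```

```text
[ 0.45441024 -0.29275492  0.07899073] [179.95967673  17.9423588    2.791352  ] [ 54.  45. -40.  99.  37.  68. -90.] 0.6409081992106831
grasp below foot 0.024717471442528005 [ 0.45256428 -0.29284915  0.07328253]
home [ 0.5572 -0.1508  0.1561]
# lift 4 [ 0.454 -0.293  0.199]
[{"delta_pos": [-0.23, 0.0, -0.71], "angular": [0.0, 0.0, 0.0]}, {"delta_pos": [-0.23, 0.0, -0.72], "angular": [0.0, 0.0, 0.0]}, {"delta_pos": [-0.23, 0.0, -0.71], "angular": [0.0, 0.0, 0.0]}, {"delta_pos": [-0.23, 0.0, -0.71], "angular": [0.0, 0.0, 0.0]}]
# turn 6 [ 0.489 -0.153  0.287]
[{"delta_pos": [0.05, -0.57, -0.41], "angular": [0.0, 0.78, 0.01]}, {"delta_pos": [0.09, -0.58, -0.39], "angular": [0.0, 0.77, 0.02]}, {"delta_pos": [0.12, -0.57, -0.39], "angular": [0.0, 0.78, 0.01]}, {"delta_pos": [0.16, -0.58, -0.38], "angular": [0.0, 0.77, 0.02]}, {"delta_pos": [0.19, -0.57, -0.36], "angular": [0.01, 0.78, 0.02]}, {"delta_pos": [0.23, -0.58, -0.34], "angular": [0.0, 0.77, 0.01]}]
# pre 1 [ 0.499 -0.153  0.267]
[{"delta_pos": [0.12, 0.01, 0.55], "angular": [0.0, 0.0, 0.0]}]
per mm insertion [0.0077 0.     0.0238] dn [-0.0238  0.0001  0.0077]
```

carry_out(
  steps=[
    {"delta_pos":[-0.12,0,-0.35],"angular":[0,0,0]},
    {"delta_pos":[-0.23,0,-0.72],"angular":[0,0,0]},
    {"delta_pos":[-0.23,0,-0.71],"angular":[0,0,0]},
    {"delta_pos":[-0.23,0,-0.71],"angular":[0,0,0]},
    {"delta_pos":[-0.11,0,-0.36],"angular":[0,0,0]},
  ],
)

```text
clock: 32.4
position: [0.4559, -0.2919, 0.2006]
tcp_rot: [179.9, 17.8, 2.8]
wrist_force: [0.0, -0.7, -0.2]
grip_width: 0.637
```

carry_out(
  steps=[
    {"delta_pos":[0.05,-0.57,-0.41],"angular":[0,0.78,0.01]},
    {"delta_pos":[0.09,-0.58,-0.39],"angular":[0,0.77,0.02]},
    {"delta_pos":[0.12,-0.57,-0.39],"angular":[0,0.78,0.01]},
    {"delta_pos":[0.16,-0.58,-0.38],"angular":[0,0.77,0.02]},
    {"delta_pos":[0.19,-0.57,-0.36],"angular":[0.01,0.78,0.02]},
    {"delta_pos":[0.23,-0.58,-0.34],"angular":[0,0.77,0.01]},
    {"delta_pos":[0.12,0.01,0.55],"angular":[0,0,0]},
    {"delta_pos":[0,0,0],"angular":[0,0,0]},
  ],
)

```text
clock: 33.4
position: [0.4987, -0.1521, 0.2663]
tcp_rot: [-179.9, -13.9, 2.2]
wrist_force: [-0.7, 0.7, -0.9]
grip_width: 0.638
```

Run:
```python
from plan import *
import fit
G=fit.geo(np.load("p.npy"))["mid"]
p,q=now(); s=robot.read_state(); print(p,q.as_euler('xyz',degrees=True),s["joint_positions"].round(0),s["grip_width"])
a=q.apply(R.from_euler('xyz',[179.96,17.94,2.79],degrees=True).inv().apply([0,0,1])); print("cup axis",a.round(3))
home=np.array([.5572,-.1508,.1561]); xt=np.array([.847,.037,.53]); t=np.array([-.53,-.02,.848])
d=p-home; print("r",d@t,"off",d@xt,"y",d[1])
f=robot.grab_frame("scene"); im=cupdraw(f,p+q.apply([0,0,.006]),a,.0247,.098,.0275)
for P in (G["tip"],G["tip"]-.095*G["a"]): cv2.circle(im,tuple(((proj(f,P)+.5)*4).astype(int)),3,(0,255,0),-1)
b=(150,100,290,250); cv2.imwrite("pics/sc7.png",im[b[1]*4:b[3]*4,b[0]*4:b[2]*4])
```

```text
[ 0.49870569 -0.15208171  0.26629613] [-179.89965881  -13.91977106    2.24025745] [ 73.  13. -62. 116.  11.  45. -82.] 0.6383293037441445
cup axis [-0.527 -0.023  0.849]
r 0.12447394055799339 off 0.008811844114797455 y -0.001281708495313727
```

View pics/sc7.png

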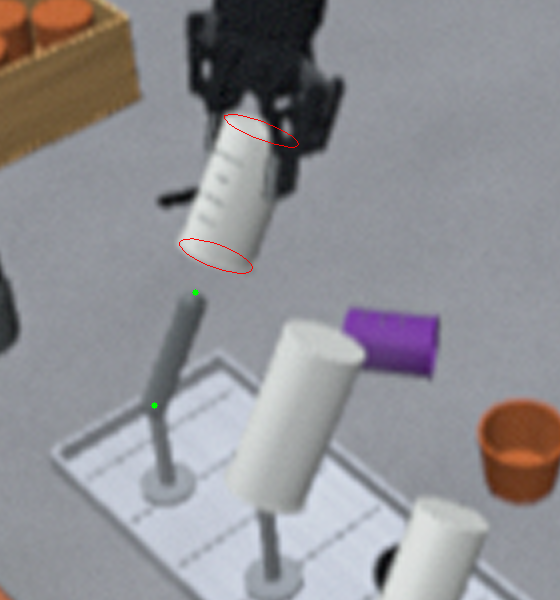

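The medium in hand matches the model (mouth at crop (216,256)) and is in line with the mid peg tip at (195,293). Inserting.

carry_out(
  steps=[
    {"delta_pos":[0.15,0,0.47],"angular":[0,0,0]},
    {"delta_pos":[0.15,0,0.47],"angular":[0,0,0]},
    {"delta_pos":[0.15,0,0.47],"angular":[0,0,0]},
    {"delta_pos":[0.15,0,0.47],"angular":[0,0,0]},
    {"delta_pos":[0,0,0],"angular":[0,0,0]},
  ],
)

```text
clock: 34.08
position: [0.5411, -0.1499, 0.1991]
tcp_rot: [-179.8, -13.9, 2.2]
wrist_force: [0.8, 0.3, -1.6]
grip_width: 0.635
```

carry_out(
  steps=[
    {"delta_pos":[0.15,0,0.47],"angular":[0,0,0]},
    {"delta_pos":[0.15,0,0.45],"angular":[0,0,0]},
    {"delta_pos":[0,0,0],"angular":[0,0,0]},
  ],
)

```text
clock: 34.45
position: [0.5617, -0.1496, 0.1672]
tcp_rot: [-179.9, -14.0, 2.2]
wrist_force: [-0.3, -0.2, -1.1]
grip_width: 0.643
```

carry_out(
  steps=[
    {"delta_pos":[-0.1,0.01,0.03],"angular":[0,0,0]},
    {"delta_pos":[-0.09,0.01,0.03],"angular":[0,0,0]},
    {"delta_pos":[0.02,0,0.07],"angular":[0,0,0]},
    {"delta_pos":[0.02,0,0.07],"angular":[0,0,0]},
    {"delta_pos":[0,0,0],"angular":[0,0,0]},
  ],
)

```text
clock: 35.08
position: [0.5582, -0.1508, 0.158]
tcp_rot: [-179.9, -14.1, 2.2]
wrist_force: [1.1, 0.1, -1.0]
grip_width: 0.636
```

carry_out(
  steps=[
    {"delta_pos":[0.02,0,0.06],"angular":[0,0,0]},
    {"delta_pos":[0,0,0.04],"angular":[0,0,0]},
    {"delta_pos":[0,0,0],"angular":[0,0,0]},
  ],
)

```text
clock: 35.45
position: [0.56, -0.1508, 0.1558]
tcp_rot: [180.0, -14.0, 2.3]
wrist_force: [-10.3, 0.9, 16.7]
grip_width: 0.638
```

carry_out(
  steps=[
    {"delta_pos":[-0.01,0,-0.03],"angular":[0,0,0]},
    {"delta_pos":[0,0,0],"angular":[0,0,0]},
  ],
)

```text
clock: 35.7
position: [0.5596, -0.1507, 0.156]
tcp_rot: [-180.0, -14.1, 2.2]
wrist_force: [-2.3, -0.2, 6.4]
grip_width: 0.646
```

carry_out(
  steps=[
    {"delta_pos":[0,0,0],"angular":[0,0,0]},
    {"delta_pos":[0,0,0],"angular":[0,0,0]},
    {"delta_pos":[0,0,0],"angular":[0,0,0]},
    {"delta_pos":[0,0,-0.3],"angular":[0,0,0]},
    {"delta_pos":[0,0,-0.8],"angular":[0,0,0]},
    {"delta_pos":[0,0,-0.8],"angular":[0,0,0]},
    {"delta_pos":[0,0,-0.9],"angular":[0,0,0]},
    {"delta_pos":[-0.5,0.3,-0.8],"angular":[0,0,0]},
  ],
  grip=1,
)

```text
clock: 36.7
position: [0.5064, -0.1637, 0.2927]
tcp_rot: [-180.0, -14.2, 2.4]
wrist_force: [-0.7, -1.3, 1.1]
grip_width: 0.999
```

carry_out(
  steps=[
    {"delta_pos":[-0.3,0.8,-0.3],"angular":[0,0,0]},
    {"delta_pos":[-0.3,0.8,0],"angular":[0,0,0]},
    {"delta_pos":[-0.3,0.8,0],"angular":[0,0,0]},
    {"delta_pos":[-0.3,0.8,0],"angular":[0,0,0]},
    {"delta_pos":[0,0.5,0],"angular":[0,0,0]},
    {"delta_pos":[0,0,0],"angular":[0,0,0]},
  ],
)

```text
clock: 37.45
position: [0.4619, -0.3159, 0.2905]
tcp_rot: [-179.9, -14.1, 2.1]
wrist_force: [-0.2, 0.7, 0.4]
grip_width: 0.997
```

Run:
```python
from h import *
import fit
G=fit.geo(np.load("p.npy"))
for n,b in (("scene",(150,110,310,260)),("top",(188,120,388,230))):
    f=robot.grab_frame(n); im=None
    for k,h,r,off in (("high",.12,.029,.016),("mid",.098,.0275,.0145),("low",.076,.026,.013)):
        g=G[k]; im=cupdraw(f,g["tip"]+off*g["dn"],g["a"],.004,h,r,im)
    cv2.imwrite(f"pics/end_{n}.png",im[b[1]*4:b[3]*4,b[0]*4:b[2]*4])
    if n=="scene":
        for k in ("pot_front","pot_side","jar_lid"): print(k,[(round(d["p"],2),c2w(f,d["at"]).round(3)) for d in robot.search_frame(f,k)[:1]])
```

```text
pot_front [(0.76, array([0.398, 0.031, 0.036]))]
pot_side [(0.66, array([0.439, 0.319, 0.035]))]
jar_lid [(0.56, array([ 0.352, -0.418,  0.01 ]))]
```

View pics/end_scene.png

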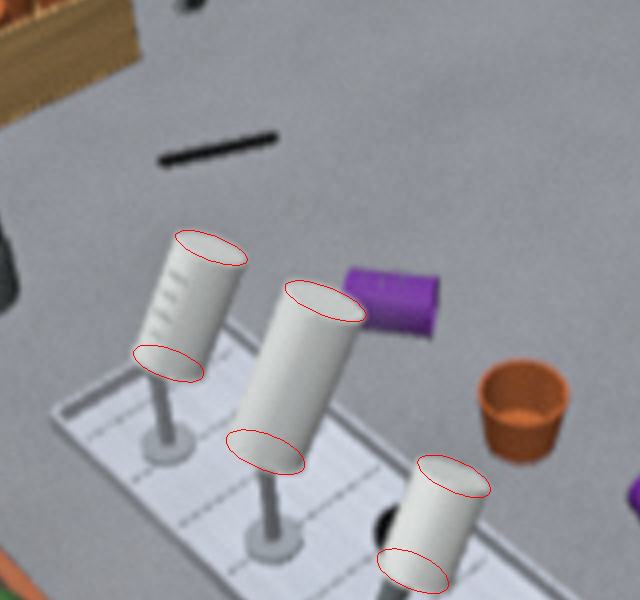

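View pics/end_top.png

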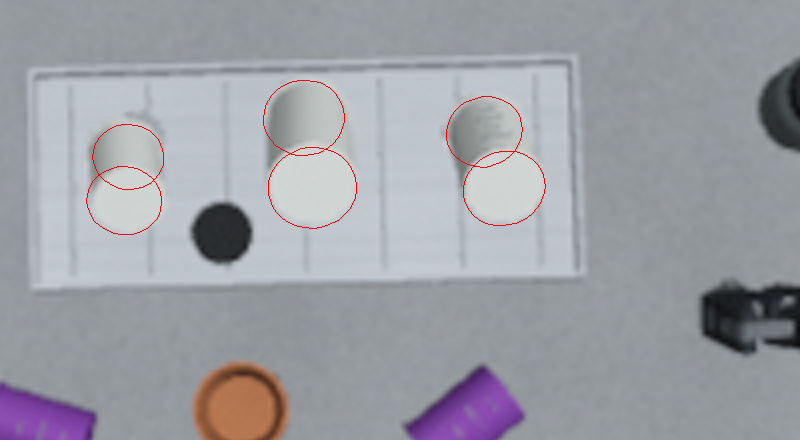

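All three beakers match the predicted fully-home outlines within about 1 px in both views, and the lid, pots, marker and look-alikes are where they started. I hand the job in.

```bash
python3 -c "
from station import robot
print(robot.sign_off(), robot.read_state()['clock'])"
```

```text
the job is handed in; nothing more can be done
the job is handed in; nothing more can be done
```

The swap is done: tall hangs on the highest peg, short on the lowest and medium on the middle one. I handed the job in after about 38 s, with the gripper open and clear of everything. I parked the short beaker on the middle peg while moving the tall one, and hung the medium last.

**Seating:** each beaker was pressed home until the wrist force showed its floor meeting the peg tip, at about 8 N for tall, 23 N for short and 20 N for medium. In both last pictures the beakers sit within about 1 px (2–3 mm) of the predicted fully-home outlines, with their mouths clear of the tray.

**Bystanders:** the front and side pots measured within about 4 mm of their first positions. The lid, marker and purple look-alikes looked unmoved in the last pictures. The bottle, the trowel and most of the jar were outside those crops, but the arm never went near them.

**Went wrong or disagreed:**
- **First grasp:** my first grasp of the short beaker stopped short of the planned pose, with joint 6 near its limit. I let go and gripped again with the tool vertical; the beaker stayed hanging on its peg.
- **Lid detection:** the last detector result for the jar lid was at a wrong place, (0.35, -0.42), about where the marker lies. The top picture shows the lid in its place.

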